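Weigh a stacked billet and hold it in the tacking jig

ROBOT

A 6-joint arm with a two-finger parallel gripper is mounted at the origin on the work surface. World frame = base frame: x ahead of the robot, y to its left, z up, the work surface at z = 0. Lengths are in m, angles in degrees, forces in N, time in s.
With the tool pointing down it reaches from about 0.375 to 0.9 m from the base axis. Payload 3.1 kg.
Tool frame: the origin (TCP) lies on the centre line of the jaws, within the pads' length; the fingertips stand 25 mm ahead of it and the grasp point (between the pads) lies 6 mm ahead of it; z points along the fingers, y is the line along which they close (so a half turn about z gives the same grasp; the last joint's range is limited). The gripper opens to 87 mm and grips with 3 to 60 N. Pads are 19 mm wide; open, the fingers measure 117 mm over their backs; the gripper's body (75 mm by 190 mm) begins 51 mm behind the grasp point.
Start: joints at [-80.185, 30.224, 82.088, -0, 67.689, -10.227], TCP at [0.214, -0.587, 0.248] pointing down, gripper open.
Joint ranges: [-176.69, 176.69], [-43.24, 126.21], [12.49, 139.97], [-82, 262], [0, 151.66], [-163.58, 163.58]. Speed limits (degrees/s): [159.86, 159.86, 180, 180, 180, 180].

INTERFACE

Orientations are given as a 3x3 rotation matrix whose columns are the frame's x, y, z axes.
In Python, from rig import read_state, capture, camera_params, hand_in gives the robot as it stands.
- The arm moves only by the tool apply_moves, never from a script. Its argument "rows" is a list of rows, each an object of numbers: "x", "y", "z": the shift along the tool's x, y, z in mm; "rx", "ry", "rz": the turn, a rotation vector about the tool's x, y, z in units of 6 degrees (1.0 is 6 degrees); "claw": the closure in counts, from 0 (fully open) to 255 (shut). A call has 1 to 10 rows; each row is the pose to reach, as a shift and turn from the pose commanded when the call began, along the tool's axes at that moment; what a row does not reach only later rows make up. A row lasts 1/8 s, in which the tool goes at most 62.5 mm and 10.7 degrees, less where a joint would pass 70% of its speed; a pose out of reach is approached as far as the arm can. A call with a gripper value outside its range is refused whole. The fingers move at their own pace and stop on an object; the grip force is fixed at half the most. Time passes only in rows, so rows that repeat a pose let the fingers close. It gives the time, the measured TCP pose, the force, the opening and the grip force at its end, in the units of the state.
- read_state(): the state, without advancing time (a new reading comes with each control period).
- capture(name): name is "scene" or "top" or "wrist"; returns (picture, depth): 420x560x3 uint8, red, green, blue; 420x560 float32, m along the optical axis (not along the pixel's ray), 0 where there is no reading.
- camera_params(name): a dict with "fx", "fy", "cx", "cy" (pixels), "xyz" and "orientation" of the camera in the world. Camera axes: x right, y up, looking along -z (the intrinsics and any distortion apply to the point x, -y, -z); pixel columns grow to the right and rows downward; lengths in m; the calibration is good to about 2 mm. The wrist camera is an equidistant fisheye: a pixel r from the principal point sees the ray r / f radians off the axis. A picture is of the moment at which its call begins: read the wrist's pose just before it. camera_params takes no time and is no camera call; for the wrist camera it gives the pose at the moment of the call.
- hand_in(): hands the job in; it is judged then, once.
The state is a dict: "time_s": time; "joint_positions": joint angles; "qvel": joint speeds; "tau": joint torques, N m; "position": TCP position; "tcp_rot": TCP orientation; "force": force on the tool from outside, world axes, zero at the start; "moment": the same for the moment, N m; "opening": opening from 0.0 (shut) to 1.0 (fully open); "grasp_force": force on a finger pad.
Only numpy, scipy, OpenCV 4.12 (cv2) and the standard library are available. Lean on these libraries where they do the work, as an engineer would, in place of code of your own. Each camera call takes 0.05 s, during which the arm holds its last target. There are 200 camera calls.

TASK

Weigh the stepped steel billet: set it upright on the middle of the spring scale's pan, let go of it and let the pan come to rest. Then take it to the tacking jig and press it, flat on the jig's plate, into the corner with its long side flush against the long fence and its end against the short fence, and finish while still holding it pressed firmly against both fences, ready for the tack weld. Leave the other tools on the bench where they are.

Things in the scene. Friction and masses are not known exactly. Their poses are not given: they have to be found in the camera images.
- billet: the work: a loose bare steel billet of two stacked bars, about 0.7 kg (0.56 to 0.84 kg). Lower slab 60 mm long (x) x 46 mm wide (y) x 16 mm high; on it, centred, an upper bar 60 mm long (x) x 28 mm wide (y) x 28 mm high; 44 mm tall in all. The upper bar (28 mm across y) is the part to grip. Origin at the centre of the underside, z up.
- jig: the tacking jig, fixed to the bench: flat smooth steel plate (friction of billet on plate and fences about 0.4) 170 mm (x) x 150 mm (y) x 12 mm thick, with two low dark fences on it, each 12 mm higher than the plate's top (24 mm above the bench; their screw heads stand 4 mm higher but are for looks only). Origin at the centre of the plate's underside, z up. The billet belongs on the -x, -y side of the corner, with its long side along the jig's x.
- long_fence: the long fence of the jig, 130 mm long along the jig's x, 18 mm thick. Its inner face looks to the jig's -y. Its origin is at the inner corner, on the plate's top; its axes are the jig's.
- short_fence: the short fence of the jig, 70 mm long along the jig's y, 18 mm thick. Its inner face looks to the jig's -x. Its origin is at the inner corner, on the plate's top; its axes are the jig's.
- corner (a point): the inner corner where the two fence faces meet, on the plate's top: 50 mm in x and 45 mm in y from the jig's origin, 12 mm above the bench. A billet fully home has its centre 30 mm in -x and 23 mm in -y (jig axes) from here.
- scale: the spring scale, fixed to the bench: grey housing on a rubber foot, 140 x 130 mm, 45 mm high, with a round aluminium pan above it. Origin at the centre of its underside.
- pan_top (a point): centre of the pan's top face; the pan is a flat disc 120 mm in diameter and 5 mm thick without a rim; its top is 80 mm above the bench when empty and sinks under load.
- pan (a joint): how far the pan has sunk, m: 0 empty, 0.025 at its stop. Spring 500 N/m with a little preload: the billet alone sinks it 9 to 15 mm.
- hammer: bystander: hand hammer, 260 mm long, lying on its side
- round_die: bystander: round steel die, diameter 52 mm, 35 mm tall; origin at the centre of its underside
- tongs: bystander: forge tongs, about 260 mm long, lying flat
- brush: bystander: flat bench brush with a wooden handle, lying flat
- tin: bystander: closed metal tin, diameter 64 mm, 75 mm tall; origin at the centre of its underside
- plain_block: bystander: plain steel block without a step, 70 x 45 x 30 mm; origin at the centre of its underside
- chisel: bystander: cold chisel, about 150 mm long, lying flat
Things that resemble listed ones, but are neither listed nor needed, are in the scene too. What is shaped like the billet but brown or orange is not meant.

How it is judged (in metres and radians):
On the way:
1. the billet stands upright on the middle of the pan, released, and the pan has come to rest under its weight alone (horizontal distance between billet and pan_top below 0.015 m and z of billet in the frame of pan_top below 0.003 m and angle between billet's own z axis and vertical below 0.1 rad and value of joint pan above 0.006 m and contact force between each of the fingers, the arm and billet below 0.1 N and contact force between each of the fingers, the arm and scale below 0.1 N and linear speed of billet below 0.01 m/s and contact force between billet and scale above 3 N), for 0.3 s.
At the end, for the whole second after the job is handed in: The billet lies flat on the jig's plate (3 mm), square to the jig (0.05 rad) with its long side along the long fence, home in the corner within 3 mm both ways, still, held by the fingers and bearing on each fence with more than 2 N (contact force between billet and long_fence above 2 N and contact force between billet and short_fence above 2 N and angle between the x axis of billet and the x axis of jig, either way round below 0.05 rad and angle between billet's own z axis and vertical below 0.06 rad and z of billet in the frame of corner between -0.003 and 0.003 m and x of billet in the frame of corner between -0.033 and -0.027 m and y of billet in the frame of corner between -0.026 and -0.02 m and contact force between the fingers and billet above 2 N and linear speed of billet below 0.01 m/s); the arm keeps its last pose, push and grip.
It fails at once if another tool on the bench is moved by more than 30 mm (distance of any of hammer, round_die, tongs, brush, tin, plain_block, chisel from where it was at the start of the episode above 0.03 m).
It also fails if it takes over 67 s, if anything falls off the work surface, if the arm or the gripper's body presses on something with over 40 N, if the wrist force passes 120 N, or if a joint passes its speed limit or range.

## Working session

There is one attempt and no reset: what is moved stays moved. The work goes in short steps, Python scripts to look and compute and a tool call to move; the robot and the scene stay as the last step left them, time stands still between calls to the robot, and variables do not carry over. Pictures are saved under pics/ and viewed, at most 10 in all, crops included, and the job is handed in when it is done.

Besides the shell and the picture viewer there is one more tool, called by a JSON object that holds its "name" and its "arguments", one argument or row to a line. apply_moves: Moves the arm, as the interface text tells. Its arguments: {"type":"object","properties":{"rows":{"type":"array"}},"required":["rows"]}

```bash
mkdir -p pics; ls; cat > h.py <<'E'
import numpy as np,cv2
from rig import *
def ray(name,uv,P=None):
    P=P or camera_params(name);uv=np.atleast_2d(uv).astype(float)
    a=(uv-[P['cx'],P['cy']])/[P['fx'],P['fy']]
    d=np.c_[a[:,0],-a[:,1],-np.ones(len(a))]
    return np.array(P['xyz']),d@np.array(P['orientation']).T
def onz(name,uv,z):
    o,d=ray(name,uv);return o+d*((z-o[2])/d[:,2])[:,None]
def cloud(name,dep):
    v,u=np.mgrid[:420,:560];o,d=ray(name,np.c_[u.ravel(),v.ravel()])
    return (o+d*dep.reshape(-1,1)).reshape(420,560,3)
E
python3 - <<'E'
from h import *
for n in('scene','top'):
    i,d=capture(n);cv2.imwrite(f'pics/{n}.png',i[...,::-1]);np.savez(f'{n}.npz',i=i,d=d);print(n,camera_params(n),(d>0).mean())
print(read_state())
E
```

```text
pics
scene {'fx': 458.69710210402604, 'fy': 458.69710210402604, 'cx': 277.4145929995162, 'cy': 202.26996329178, 'xyz': array([ 1.27402681, -0.20038029,  0.92903335]), 'orientation': array([[ 0.28012306, -0.71651439,  0.63885695],
       [ 0.95981994,  0.22058475, -0.1734591 ],
       [-0.01663616,  0.66177753,  0.74951567]])} 0.9959438775510204
top {'fx': 427.2447939392376, 'fy': 427.2447939392376, 'cx': 276.93787422661336, 'cy': 213.21597724144019, 'xyz': array([ 0.43219869, -0.02642275,  1.27899813]), 'orientation': array([[-0.02955017,  0.99506792, -0.09469223],
       [-0.99938126, -0.0312198 , -0.01619916],
       [-0.01907553,  0.09415496,  0.99537479]])} 0.9963137755102041
{'time_s': 0.1, 'joint_positions': array([-8.01847198e+01,  3.02744979e+01,  8.21490677e+01,  1.27087071e-03,
        6.76883846e+01, -1.02270484e+01]), 'qvel': array([ 0.10993235, -0.17449074, -0.15700549, -0.13287701,  0.02418825,
        0.00252929]), 'tau': array([-5.34977971e-04, -4.40985882e+01, -1.77151126e+01,  6.35293638e-02,
        5.34009864e-02, -4.10544021e-05]), 'position': array([ 0.21412726, -0.58653059,  0.2466601 ]), 'tcp_rot': array([[ 9.39442639e-01,  3.42706040e-01, -3.12865769e-04],
       [ 3.42705986e-01, -9.39440731e-01,  1.92879701e-03],
       [ 3.67091538e-04, -1.91921513e-03, -9.99998091e-01]]), 'force': array([-1.33682902, -0.4192862 ,  0.39533033]), 'moment': array([-0.0353309 , -0.00597141, -0.01489077]), 'grasp_force': 0.0, 'opening': 0.9978304573929525}
```

View pics/top.png

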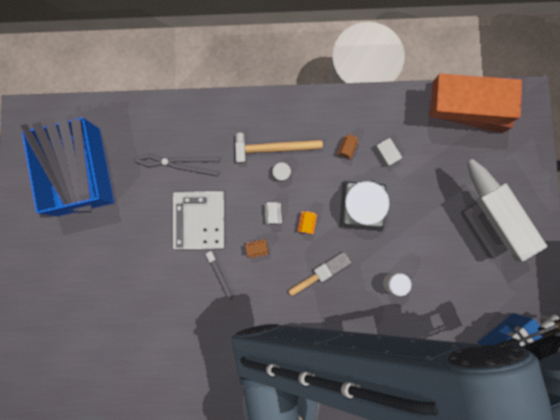

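View pics/scene.png

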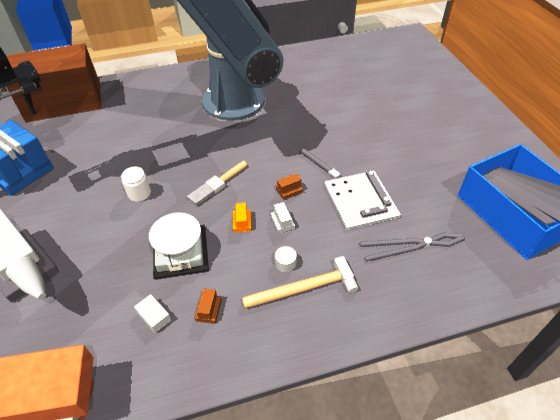

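Candidates in top view: silver stepped piece (273,213), plain block (389,152), brown ones (257,248) and (348,147), orange (307,222). The bare-steel stepped one is (273,213), which is (283,217) in scene. The jig is at (199,220) with its corner at upper left, and the scale pan is at (367,203).

```bash
cat > m.py <<'E'
from h import *
def rect(pts):
    r=cv2.minAreaRect((pts[:,:2]*1000).astype(np.float32));return np.round(r[0],1),np.round(r[1],1),round(r[2],1)
E
python3 - <<'E'
from m import *
t=np.load('top.npz');i,d=t['i'],t['d'];C=cloud('top',d)
s=np.load('scene.npz');iS=s['i'];CS=cloud('scene',s['d'])
for nm,C_,box in(('top',C,(255,195,292,230)),('scene',CS,(265,195,302,238))):
    x0,y0,x1,y1=box;p=C_[y0:y1,x0:x1].reshape(-1,3)
    print(nm,'bench z',np.percentile(p[:,2],[5,20,50,80,95,100]).round(4))
    for lo,hi in((.008,.03),(.035,.06)):
        q=p[(p[:,2]>lo)&(p[:,2]<hi)];print(lo,len(q),rect(q),np.median(q,0))
for nm,C_,box in(('top',C,(330,165,400,240)),('scene',CS,(140,200,220,280))):
    x0,y0,x1,y1=box;p=C_[y0:y1,x0:x1].reshape(-1,3);q=p[(p[:,2]>.07)&(p[:,2]<.1)]
    c,r=cv2.minEnclosingCircle((q[:,:2]*1000).astype(np.float32));print('pan',c,r,q.mean(0),rect(q))
for nm,C_,box in(('top',C,(165,185,232,256)),('scene',CS,(320,165,405,232))):
    x0,y0,x1,y1=box;p=C_[y0:y1,x0:x1].reshape(-1,3);q=p[(p[:,2]>.007)&(p[:,2]<.035)];print('jig',rect(q),np.percentile(q[:,2],[10,50,90]))
    q=p[(p[:,2]>.02)&(p[:,2]<.035)];print('fence',rect(q))
for n,im,b in(('top',i,(240,190,300,260)),('scene',iS,(225,165,325,265))):
    x0,y0,x1,y1=b;cv2.imwrite(f'pics/c_{n}.png',cv2.resize(im[y0:y1,x0:x1,::-1],None,fx=5,fy=5))
E
```

```text
top bench z [-4.800e-03 -2.400e-03  2.000e-04  1.570e-02  4.400e-02  1.279e+00]
0.008 121 (array([552.4,   8.2]), array([60.2, 46. ]), 2.1) [ 0.54975928 -0.00605283  0.01544294]
0.035 200 (array([551.8,   8.2]), array([59.1, 27.8]), 2.6) [0.55129606 0.00821421 0.04304821]
scene bench z [-3.10e-03 -1.40e-03  7.00e-04  1.85e-02  4.41e-02  9.29e-01]
0.008 204 (array([529.1,  13.7]), array([ 58.2, 122.9]), 75.3) [ 0.57042818 -0.00569537  0.01557981]
0.035 228 (array([554.5,   7. ]), array([62.3, 28.5]), 2.3) [0.55739489 0.0061393  0.04331968]
pan (570.9783935546875, -261.2662048339844) 63.08574295043945 [ 0.56783252 -0.25999593  0.07897991] (array([ 567.5, -260. ]), array([116.9, 119. ]), 43.2)
pan (571.2977294921875, -266.0921630859375) 65.81632232666016 [ 0.57260572 -0.26145713  0.0796188 ] (array([ 570. , -260.9]), array([119.4, 121. ]), 42.0)
jig (array([530.2, 230.3]), array([177.8, 189.3]), 88.1) [0.0086252  0.01182564 0.02242564]
fence (array([547.1, 273.5]), array([ 74.6, 169.8]), 60.8)
jig (array([510.4, 231.3]), array([152.9, 237.7]), 88.6) [0.00929825 0.01182699 0.02256513]
fence (array([548.8, 273.2]), array([ 75.6, 172.1]), 60.6)
```

View pics/c_scene.png

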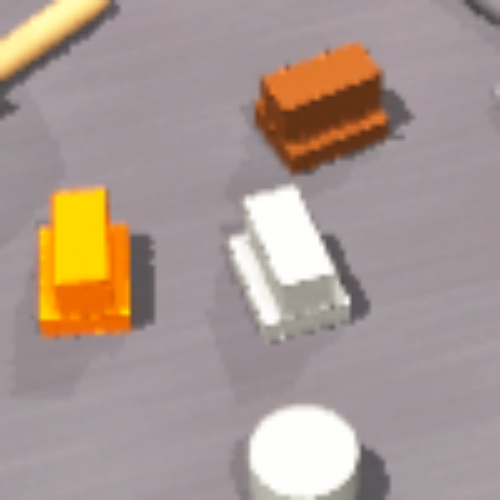

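The crop confirms the bare-steel stepped billet at about (0.553, 0.0075) with a yaw of about 2.4°. The pan is at (0.570, -0.2605). Next I move above the billet.

{"name": "apply_moves", "arguments": {
  "rows": [
    {"x": 20,"y": -17,"rz": 0.2,"claw": 90},
    {"x": 60,"y": -51,"z": 10,"rz": 0.6,"claw": 90},
    {"x": 105,"y": -89,"z": 20,"rz": 1,"claw": 90},
    {"x": 150,"y": -127,"z": 30,"rz": 1.5,"claw": 90},
    {"x": 195,"y": -165,"z": 40,"rz": 2,"claw": 90},
    {"x": 240,"y": -203,"z": 50,"rz": 2.4,"claw": 90},
    {"x": 285,"y": -241,"z": 50,"rz": 2.7,"claw": 90},
    {"x": 330,"y": -279,"z": 50,"rz": 2.94,"claw": 90},
    {"x": 375,"y": -317,"z": 50,"rz": 2.94,"claw": 90},
    {"x": 410,"y": -347,"z": 50,"rz": 2.94,"claw": 90}
  ]
}}

```text
validation failed for argument at $.ro...
```

```bash
python3 - <<'E'
from m import *
t=np.load('top.npz');s=np.load('scene.npz')
for nm,t,box in(('top',t,(165,185,232,256)),('scene',s,(320,165,405,232))):
    x0,y0,x1,y1=box;C=cloud(nm,t['d'])[y0:y1,x0:x1].reshape(-1,3);im=t['i'][y0:y1,x0:x1].reshape(-1,3).max(1)
    for a,b in((.009,.015),(.020,.027)):
        m=((C[:,2]>a)&(C[:,2]<b)).reshape(y1-y0,x1-x0).astype(np.uint8)
        n,l,st,_=cv2.connectedComponentsWithStats(m)
        for k in range(1,n):
            if st[k,4]>60:print(nm,a,st[k],rect(C[l.ravel()==k]),im[l.ravel()==k].mean())
print(read_state()['position'])
E
```

```text
top 0.009 [   8    7   51   57 1669] (array([539.9, 231.3]), array([148.6, 170.6]), 89.9) 189.2240862792091
top 0.02 [ 17  12  24   7 111] (array([599. , 240.7]), array([69.7, 18.3]), 89.0) 133.93693693693695
top 0.02 [ 11  19   7  44 220] (array([524.6, 285. ]), array([ 18.4, 127.8]), 89.8) 128.32272727272726
scene 0.009 [ 0  0 20 13 80] (array([416.5, 189.2]), array([63.9, 20. ]), 21.2) 201.9625
scene 0.009 [   5    8   76   56 1957] (array([541.9, 230.7]), array([152.2, 174.2]), 89.9) 245.94532447623914
scene 0.02 [ 40   5  32  46 370] (array([548.8, 273.2]), array([ 75.6, 172.1]), 60.6) 164.64324324324323
[ 0.21412726 -0.58653059  0.2466601 ]
```

{"name": "apply_moves", "arguments": {
  "rows": [
    {"x": 20,"y": -17,"z": 0,"rx": 0,"ry": 0,"rz": 0.2,"claw": 90},
    {"x": 60,"y": -51,"z": 10,"rx": 0,"ry": 0,"rz": 0.6,"claw": 90},
    {"x": 105,"y": -89,"z": 20,"rx": 0,"ry": 0,"rz": 1,"claw": 90},
    {"x": 150,"y": -127,"z": 30,"rx": 0,"ry": 0,"rz": 1.5,"claw": 90},
    {"x": 195,"y": -165,"z": 40,"rx": 0,"ry": 0,"rz": 2,"claw": 90},
    {"x": 240,"y": -203,"z": 50,"rx": 0,"ry": 0,"rz": 2.4,"claw": 90},
    {"x": 285,"y": -241,"z": 50,"rx": 0,"ry": 0,"rz": 2.7,"claw": 90},
    {"x": 330,"y": -279,"z": 50,"rx": 0,"ry": 0,"rz": 2.94,"claw": 90},
    {"x": 375,"y": -317,"z": 50,"rx": 0,"ry": 0,"rz": 2.94,"claw": 90},
    {"x": 410,"y": -347,"z": 50,"rx": 0,"ry": 0,"rz": 2.94,"claw": 90}
  ]
}}

```text
time_s: 1.35
position: [0.4811, -0.1184, 0.1974]
tcp_rot: [[0.999, 0.043, -0.0], [0.043, -0.999, 0.0], [-0.0, -0.0, -1.0]]
force: [0.9, 0.1, 0.3]
opening: 0.647
grasp_force: 0.0
```

{"name": "apply_moves", "arguments": {
  "rows": [
    {"x": 25,"y": -40,"z": 15,"rx": 0,"ry": 0,"rz": 0,"claw": 90},
    {"x": 50,"y": -80,"z": 35,"rx": 0,"ry": 0,"rz": 0,"claw": 90},
    {"x": 68,"y": -110,"z": 50,"rx": 0,"ry": 0,"rz": 0,"claw": 90},
    {"x": 78,"y": -125,"z": 60,"rx": 0,"ry": 0,"rz": 0,"claw": 90},
    {"x": 78,"y": -125,"z": 60,"rx": 0,"ry": 0,"rz": 0,"claw": 90}
  ]
}}

```text
time_s: 1.98
position: [0.5529, 0.0081, 0.1367]
tcp_rot: [[0.999, 0.044, -0.002], [0.044, -0.999, 0.0], [-0.002, -0.0, -1.0]]
force: [-0.1, -0.3, -0.4]
opening: 0.646
grasp_force: 0.0
```

```bash
cat >> h.py <<'E'
def wray(uv,P):
    uv=np.atleast_2d(uv).astype(float);a=(uv-[P['cx'],P['cy']])/[P['fx'],P['fy']]
    th=np.linalg.norm(a,axis=1)+1e-9;k=np.sin(th)/th
    d=np.c_[a[:,0]*k,-a[:,1]*k,-np.cos(th)]
    return np.array(P['xyz']),d@np.array(P['orientation']).T,np.cos(th)
def wcloud(P,dep):
    v,u=np.mgrid[:420,:560];o,d,c=wray(np.c_[u.ravel(),v.ravel()],P)
    return (o+d*(dep.ravel()/c)[:,None]).reshape(420,560,3)
E
python3 - <<'E'
from m import *
P=camera_params('wrist');i,d=capture('wrist');print(P['xyz'],P['fx'],read_state()['position'])
cv2.imwrite('pics/w1.png',i[...,::-1]);C=wcloud(P,d);np.savez('w1.npz',i=i,C=C)
p=C.reshape(-1,3);near=np.hypot(p[:,0]-.553,p[:,1]-.0075)<.045
for lo,hi in((.010,.02),(.04,.048)):
    q=p[near&(p[:,2]>lo)&(p[:,2]<hi)];print(len(q),rect(q) if len(q)>5 else '')
E
```

```text
[0.63558515 0.01251559 0.27267399] 325.19226210127806 [0.55276844 0.00724692 0.13727841]
1321 (array([553.4,   7.6]), array([59.9, 46.3]), 2.0)
2803 (array([552.9,   7.5]), array([60.6, 27.6]), 1.6)
```

View pics/w1.png

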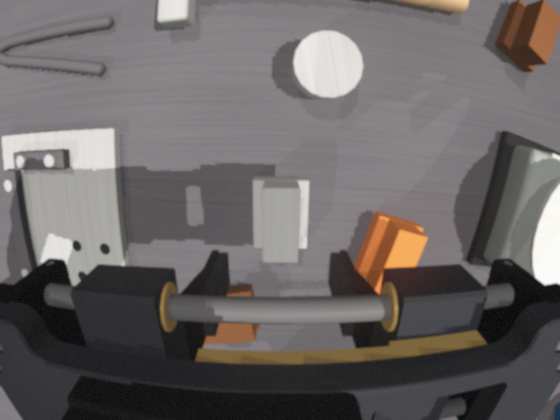

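The billet sits between the fingers at (280,215), and the neighbours are clear: orange at (395,250), die at (328,65). Now I descend and grip.

{"name": "apply_moves", "arguments": {
  "rows": [
    {"x": 0,"y": 0,"z": 35,"rx": 0,"ry": 0,"rz": 0.1,"claw": 90},
    {"x": 0,"y": 0,"z": 65,"rx": 0,"ry": 0,"rz": 0.1,"claw": 90},
    {"x": 0,"y": 0,"z": 85,"rx": 0,"ry": 0,"rz": 0.1,"claw": 90},
    {"x": 0,"y": 0,"z": 94,"rx": 0,"ry": 0,"rz": 0.1,"claw": 90},
    {"x": 0,"y": 0,"z": 94,"rx": 0,"ry": 0,"rz": 0.1,"claw": 90},
    {"x": 0,"y": 0,"z": 94,"rx": 0,"ry": 0,"rz": 0.1,"claw": 255},
    {"x": 0,"y": 0,"z": 94,"rx": 0,"ry": 0,"rz": 0.1,"claw": 255},
    {"x": 0,"y": 0,"z": 94,"rx": 0,"ry": 0,"rz": 0.1,"claw": 255},
    {"x": 0,"y": 0,"z": 94,"rx": 0,"ry": 0,"rz": 0.1,"claw": 255},
    {"x": 0,"y": 0,"z": 94,"rx": 0,"ry": 0,"rz": 0.1,"claw": 255}
  ]
}}

```text
time_s: 3.28
position: [0.5534, 0.0075, 0.044]
tcp_rot: [[0.999, 0.032, 0.001], [0.032, -0.999, -0.0], [0.001, 0.0, -1.0]]
force: [-0.0, -0.9, 3.3]
opening: 0.322
grasp_force: 30.0
```

{"name": "apply_moves", "arguments": {
  "rows": [
    {"x": 0,"y": 0,"z": -10,"rx": 0,"ry": 0,"rz": 0,"claw": 255},
    {"x": 0,"y": 0,"z": -40,"rx": 0,"ry": 0,"rz": 0,"claw": 255},
    {"x": 0,"y": 10,"z": -80,"rx": 0,"ry": 0,"rz": 0,"claw": 255},
    {"x": 0,"y": 40,"z": -110,"rx": 0,"ry": 0,"rz": 0,"claw": 255},
    {"x": 2,"y": 85,"z": -130,"rx": 0,"ry": 0,"rz": 0,"claw": 255},
    {"x": 4,"y": 135,"z": -130,"rx": 0,"ry": 0,"rz": 0,"claw": 255},
    {"x": 6,"y": 185,"z": -130,"rx": 0,"ry": 0,"rz": 0,"claw": 255},
    {"x": 8,"y": 230,"z": -130,"rx": 0,"ry": 0,"rz": 0,"claw": 255},
    {"x": 8,"y": 258,"z": -130,"rx": 0,"ry": 0,"rz": 0,"claw": 255},
    {"x": 8,"y": 268,"z": -130,"rx": 0,"ry": 0,"rz": 0,"claw": 255}
  ]
}}

```text
time_s: 4.53
position: [0.5685, -0.2613, 0.1724]
tcp_rot: [[1.0, 0.029, -0.002], [0.029, -1.0, 0.001], [-0.002, -0.002, -1.0]]
force: [-0.0, -0.1, -6.9]
opening: 0.32
grasp_force: 30.0
```

{"name": "apply_moves", "arguments": {
  "rows": [
    {"x": 0,"y": 0,"z": 0,"rx": 0,"ry": 0,"rz": 0,"claw": 255},
    {"x": 0,"y": 0,"z": 0,"rx": 0,"ry": 0,"rz": 0,"claw": 255}
  ]
}}

```text
time_s: 4.78
position: [0.569, -0.2581, 0.173]
tcp_rot: [[0.999, 0.033, -0.002], [0.033, -0.999, 0.002], [-0.002, -0.002, -1.0]]
force: [-0.4, -0.1, -7.4]
opening: 0.32
grasp_force: 30.0
```

```bash
python3 - <<'E'
from m import *
S=read_state();print(S['position'],S['force'])
P=camera_params('wrist');i,d=capture('wrist');C=wcloud(P,d);cv2.imwrite('pics/w2.png',i[...,::-1])
p=C.reshape(-1,3)
for lo,hi in((.076,.085),):
    q=p[(np.hypot(p[:,0]-.57,p[:,1]+.26)<.075)&(p[:,2]>lo)&(p[:,2]<hi)];print('pan',len(q),cv2.minEnclosingCircle((q[:,:2]*1000).astype(np.float32)),rect(q),np.median(q[:,2]))
for lo,hi in((.14,.155),(.165,.18)):
    q=p[(np.hypot(p[:,0]-.57,p[:,1]+.26)<.045)&(p[:,2]>lo)&(p[:,2]<hi)];print(len(q),rect(q) if len(q)>5 else '')
E
```

```text
[ 0.56895863 -0.25810843  0.17303737] [-0.3707991  -0.0614565  -7.44416682]
pan 10874 ((569.5630493164062, -260.6584167480469), 60.8907356262207) (array([ 577.5, -260.6]), array([119.3, 102. ]), 89.2) 0.07899419107338007
1601 (array([ 587.8, -256.7]), array([22.5, 46.4]), 1.8)
5409 (array([ 568.3, -257.4]), array([61.4, 50.6]), 1.7)
```

View pics/w2.png

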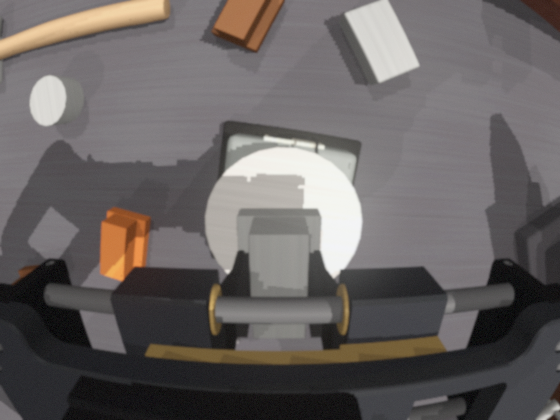

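The billet hangs upright over the pan (pan centred near (283,215) px) and needs a 1 mm / 3 mm correction. Next I lower it.

{"name": "apply_moves", "arguments": {
  "rows": [
    {"x": 1,"y": 3,"z": 12,"rx": 0,"ry": 0,"rz": 0,"claw": 255},
    {"x": 1,"y": 3,"z": 28,"rx": 0,"ry": 0,"rz": 0,"claw": 255},
    {"x": 1,"y": 3,"z": 40,"rx": 0,"ry": 0,"rz": 0,"claw": 255},
    {"x": 1,"y": 3,"z": 47,"rx": 0,"ry": 0,"rz": 0,"claw": 255},
    {"x": 1,"y": 3,"z": 52,"rx": 0,"ry": 0,"rz": 0,"claw": 255},
    {"x": 1,"y": 3,"z": 56,"rx": 0,"ry": 0,"rz": 0,"claw": 255},
    {"x": 1,"y": 3,"z": 58,"rx": 0,"ry": 0,"rz": 0,"claw": 255},
    {"x": 1,"y": 3,"z": 58,"rx": 0,"ry": 0,"rz": 0,"claw": 255},
    {"x": 1,"y": 3,"z": 58,"rx": 0,"ry": 0,"rz": 0,"claw": 255}
  ]
}}

```text
time_s: 5.95
position: [0.5706, -0.263, 0.116]
tcp_rot: [[1.0, 0.031, 0.0], [0.031, -1.0, -0.0], [0.0, 0.0, -1.0]]
force: [-2.7, 1.5, -1.8]
opening: 0.319
grasp_force: 30.0
```

{"name": "apply_moves", "arguments": {
  "rows": [
    {"x": 0,"y": 0,"z": 2,"rx": 0,"ry": 0,"rz": 0,"claw": 255},
    {"x": 0,"y": 0,"z": 3,"rx": 0,"ry": 0,"rz": 0,"claw": 255},
    {"x": 0,"y": 0,"z": 3,"rx": 0,"ry": 0,"rz": 0,"claw": 255},
    {"x": 0,"y": 0,"z": 3,"rx": 0,"ry": 0,"rz": 0,"claw": 165},
    {"x": 0,"y": 0,"z": 3,"rx": 0,"ry": 0,"rz": 0,"claw": 130},
    {"x": 0,"y": 0,"z": 3,"rx": 0,"ry": 0,"rz": 0,"claw": 110},
    {"x": 0,"y": 0,"z": 3,"rx": 0,"ry": 0,"rz": 0,"claw": 110}
  ]
}}

```text
time_s: 6.82
position: [0.5709, -0.2633, 0.1127]
tcp_rot: [[1.0, 0.031, 0.001], [0.031, -1.0, -0.0], [0.001, 0.001, -1.0]]
force: [-0.4, -0.1, -0.1]
opening: 0.545
grasp_force: 0.0
```

{"name": "apply_moves", "arguments": {
  "rows": [
    {"x": 0,"y": 0,"z": 0,"rx": 0,"ry": 0,"rz": 0,"claw": 110},
    {"x": 0,"y": 0,"z": 0,"rx": 0,"ry": 0,"rz": 0,"claw": 110},
    {"x": 0,"y": 0,"z": 0,"rx": 0,"ry": 0,"rz": 0,"claw": 110},
    {"x": 0,"y": 0,"z": 0,"rx": 0,"ry": 0,"rz": 0,"claw": 110},
    {"x": 0,"y": 0,"z": 0,"rx": 0,"ry": 0,"rz": 0,"claw": 110},
    {"x": 0,"y": 0,"z": 0,"rx": 0,"ry": 0,"rz": 0,"claw": 110},
    {"x": 0,"y": 0,"z": 0,"rx": 0,"ry": 0,"rz": 0,"claw": 110},
    {"x": 0,"y": 0,"z": 0,"rx": 0,"ry": 0,"rz": 0,"claw": 110}
  ]
}}

```text
time_s: 7.82
position: [0.5707, -0.2631, 0.1126]
tcp_rot: [[1.0, 0.031, 0.0], [0.031, -1.0, -0.0], [0.0, 0.0, -1.0]]
force: [0.3, 0.0, 0.0]
opening: 0.567
grasp_force: 0.0
```

```bash
python3 - <<'E'
from m import *
S=read_state();print(S['time_s'],S['position'],S['force'])
for k in range(2):
    P=camera_params('wrist');i,d=capture('wrist');C=wcloud(P,d);cv2.imwrite('pics/w3.png',i[...,::-1])
    p=C.reshape(-1,3);n=np.hypot(p[:,0]-.57,p[:,1]+.26)
    q=p[(n<.075)&(p[:,2]>.05)&(p[:,2]<.082)];print('pan',cv2.minEnclosingCircle((q[:,:2]*1000).astype(np.float32)),np.median(q[:,2]))
    for lo,hi in((.078,.09),(.105,.12)):
        q=p[(n<.045)&(p[:,2]>lo)&(p[:,2]<hi)];print(len(q),rect(q) if len(q)>5 else '',np.median(q[:,2]))
# top view
i,d=capture('top');C=cloud('top',d).reshape(-1,3);cv2.imwrite('pics/t3.png',i[...,::-1])
E
```

```text
7.825 [ 0.5706931  -0.26306387  0.11255241] [0.29517213 0.02403028 0.04201117]
pan ((572.415283203125, -262.8558654785156), 64.67446899414062) 0.06749157295616032
2428 (array([ 575.5, -262.3]), array([50.8, 67.3]), 1.8) 0.08346546624174885
5569 (array([ 572.2, -264.4]), array([63.1, 64. ]), 41.8) 0.11142723129682297
pan ((572.6444091796875, -262.63018798828125), 64.54410552978516) 0.06749492084414524
2441 (array([ 575.6, -262.1]), array([50.7, 67.1]), 2.0) 0.08346577577999162
5581 (array([ 572.1, -264.3]), array([63.2, 64.4]), 41.9) 0.11143788774660213
```

View pics/w3.png

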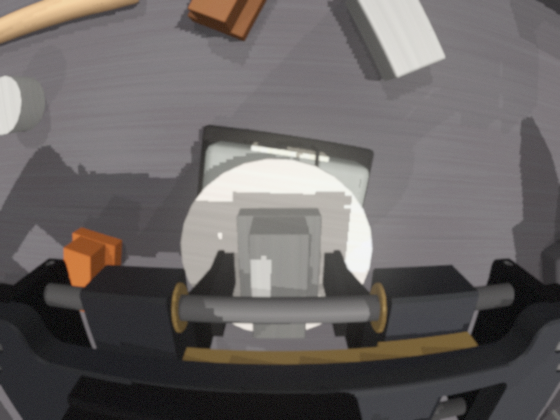

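The billet is released, standing upright within about 2 mm of the pan's centre. The pan has sunk about 12 mm and is still, and the wrist force is about 0. Next I regrip and lift.

{"name": "apply_moves", "arguments": {
  "rows": [
    {"x": 0,"y": 0,"z": 0,"rx": 0,"ry": 0,"rz": 0,"claw": 255},
    {"x": 0,"y": 0,"z": 0,"rx": 0,"ry": 0,"rz": 0,"claw": 255},
    {"x": 0,"y": 0,"z": 0,"rx": 0,"ry": 0,"rz": 0,"claw": 255},
    {"x": 0,"y": 0,"z": 0,"rx": 0,"ry": 0,"rz": 0,"claw": 255},
    {"x": 0,"y": 0,"z": -8,"rx": 0,"ry": 0,"rz": 0,"claw": 255},
    {"x": 0,"y": 0,"z": -25,"rx": 0,"ry": 0,"rz": 0,"claw": 255},
    {"x": 0,"y": 0,"z": -50,"rx": 0,"ry": 0,"rz": 0,"claw": 255},
    {"x": 0,"y": -15,"z": -75,"rx": 0,"ry": 0,"rz": 0,"claw": 255},
    {"x": -1,"y": -50,"z": -75,"rx": 0,"ry": 0,"rz": 0,"claw": 255}
  ]
}}

```text
time_s: 9.1
position: [0.5696, -0.2148, 0.1905]
tcp_rot: [[1.0, 0.029, 0.005], [0.029, -1.0, -0.003], [0.005, 0.004, -1.0]]
force: [0.3, 1.1, -6.2]
opening: 0.321
grasp_force: 30.0
```

{"name": "apply_moves", "arguments": {
  "rows": [
    {"x": -1,"y": -45,"z": 0,"rx": 0,"ry": 0,"rz": 0,"claw": 255},
    {"x": -2,"y": -90,"z": 0,"rx": 0,"ry": 0,"rz": 0.1,"claw": 255},
    {"x": -3,"y": -140,"z": 0,"rx": 0,"ry": 0,"rz": 0.2,"claw": 255},
    {"x": -4,"y": -190,"z": 0,"rx": 0,"ry": 0,"rz": 0.3,"claw": 255},
    {"x": -5,"y": -240,"z": 0,"rx": 0,"ry": 0,"rz": 0.3,"claw": 255},
    {"x": -6,"y": -290,"z": 0,"rx": 0,"ry": 0,"rz": 0.3,"claw": 255},
    {"x": -7,"y": -340,"z": 20,"rx": 0,"ry": 0,"rz": 0.3,"claw": 255},
    {"x": -8,"y": -390,"z": 40,"rx": 0,"ry": 0,"rz": 0.3,"claw": 255},
    {"x": -9,"y": -430,"z": 50,"rx": 0,"ry": 0,"rz": 0.3,"claw": 255},
    {"x": -9,"y": -450,"z": 60,"rx": 0,"ry": 0,"rz": 0.3,"claw": 255}
  ]
}}

```text
time_s: 10.35
position: [0.5438, 0.2385, 0.1273]
tcp_rot: [[1.0, 0.003, -0.001], [0.003, -1.0, -0.0], [-0.001, 0.0, -1.0]]
force: [0.2, 0.2, -5.2]
opening: 0.32
grasp_force: 30.0
```

{"name": "apply_moves", "arguments": {
  "rows": [
    {"x": 0,"y": 0,"z": 0,"rx": 0,"ry": 0,"rz": 0,"claw": 255},
    {"x": 0,"y": 0,"z": 0,"rx": 0,"ry": 0,"rz": 0,"claw": 255},
    {"x": 0,"y": 0,"z": 0,"rx": 0,"ry": 0,"rz": 0,"claw": 255}
  ]
}}

```text
time_s: 10.72
position: [0.5455, 0.2351, 0.1281]
tcp_rot: [[1.0, -0.002, 0.001], [-0.002, -1.0, -0.0], [0.001, 0.0, -1.0]]
force: [0.8, 0.0, -7.0]
opening: 0.32
grasp_force: 30.0
```

```bash
python3 - <<'E'
from m import *
S=read_state();print(S['position'],S['force'],S['opening'])
P=camera_params('wrist');i,d=capture('wrist');C=wcloud(P,d);cv2.imwrite('pics/w4.png',i[...,::-1])
p=C.reshape(-1,3)
box=(abs(C[...,0]-.54)<.12)&(abs(C[...,1]-.23)<.12)
for a,b in((.010,.014),(.0215,.026),(.092,.102),(.12,.135)):
    m=(box&(C[...,2]>a)&(C[...,2]<b)).astype(np.uint8);n,l,st,_=cv2.connectedComponentsWithStats(m)
    for k in range(1,n):
        if st[k,4]>300:print(a,st[k],rect(C[l==k]),np.median(C[l==k][:,2]))
E
```

```text
[0.54551482 0.23509694 0.12806198] [ 0.77249706  0.04467598 -6.98502444] 0.3195838198150517
0.01 [  190   118   189   166 15839] (array([554.5, 231.6]), array([150.3, 142.2]), 89.4) 0.011048760917059142
0.0215 [ 225  141   94   25 1767] (array([599.4, 241. ]), array([70.3, 18.5]), 89.5) 0.022953351479878342
0.0215 [ 202  165   28  119 2180] (array([540.4, 285.5]), array([ 18.7, 101.5]), 89.4) 0.022903209579024086
0.092 [ 236  211   86   43 1329] (array([564.4, 235.8]), array([46.4, 22.7]), 89.8) 0.09873205305469215
0.12 [ 224  229  110   67 4627] (array([559., 236.]), array([33.7, 49.9]), 1.0) 0.12696483011386914
0.12 [252 324  54  14 742] (array([520.4, 235.8]), array([28.5, 10.4]), 88.9) 0.1269420644872324
```

View pics/w4.png

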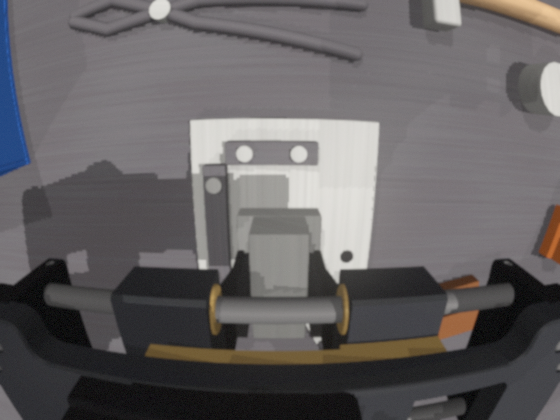

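The wrist view shows the billet over the plate with the short fence at (270,152) and the long fence at (216,215). The gaps are about 14 mm in x, 17 mm in y and 72 mm in height. Next I lower it onto the plate.

{"name": "apply_moves", "arguments": {
  "rows": [
    {"x": 0,"y": 0,"z": 12,"rx": 0,"ry": 0,"rz": 0.04,"claw": 255},
    {"x": 0,"y": 0,"z": 30,"rx": 0,"ry": 0,"rz": 0.04,"claw": 255},
    {"x": 0,"y": 0,"z": 48,"rx": 0,"ry": 0,"rz": 0.04,"claw": 255},
    {"x": 0,"y": 0,"z": 60,"rx": 0,"ry": 0,"rz": 0.04,"claw": 255},
    {"x": 0,"y": 0,"z": 66,"rx": 0,"ry": 0,"rz": 0.04,"claw": 255},
    {"x": 0,"y": 0,"z": 69,"rx": 0,"ry": 0,"rz": 0.04,"claw": 255},
    {"x": 0,"y": 0,"z": 71,"rx": 0,"ry": 0,"rz": 0.04,"claw": 255},
    {"x": 0,"y": 0,"z": 71,"rx": 0,"ry": 0,"rz": 0.04,"claw": 255},
    {"x": 0,"y": 0,"z": 71,"rx": 0,"ry": 0,"rz": 0.04,"claw": 255}
  ]
}}

```text
time_s: 11.9
position: [0.5452, 0.2365, 0.057]
tcp_rot: [[1.0, -0.004, 0.001], [-0.004, -1.0, 0.0], [0.001, -0.0, -1.0]]
force: [1.0, 0.2, -7.1]
opening: 0.313
grasp_force: 30.0
```

{"name": "apply_moves", "arguments": {
  "rows": [
    {"x": 0,"y": 0,"z": 1,"rx": 0,"ry": 0,"rz": 0,"claw": 255},
    {"x": 0,"y": 0,"z": 1,"rx": 0,"ry": 0,"rz": 0,"claw": 255},
    {"x": 0,"y": 0,"z": 1,"rx": 0,"ry": 0,"rz": 0,"claw": 255}
  ]
}}

```text
time_s: 12.28
position: [0.5453, 0.2365, 0.0561]
tcp_rot: [[1.0, -0.004, 0.001], [-0.004, -1.0, 0.0], [0.001, -0.0, -1.0]]
force: [-0.8, -0.4, -1.7]
opening: 0.317
grasp_force: 30.0
```

{"name": "apply_moves", "arguments": {
  "rows": [
    {"x": 0,"y": -4,"z": 0,"rx": 0,"ry": 0,"rz": 0,"claw": 255},
    {"x": 0,"y": -8,"z": 0,"rx": 0,"ry": 0,"rz": 0,"claw": 255},
    {"x": 0,"y": -12,"z": 0,"rx": 0,"ry": 0,"rz": 0,"claw": 255},
    {"x": 0,"y": -15,"z": 0,"rx": 0,"ry": 0,"rz": 0,"claw": 255},
    {"x": 0,"y": -16.5,"z": 0,"rx": 0,"ry": 0,"rz": 0,"claw": 255},
    {"x": 0,"y": -16.5,"z": 0,"rx": 0,"ry": 0,"rz": 0,"claw": 255},
    {"x": 0,"y": -16.5,"z": 0,"rx": 0,"ry": 0,"rz": 0,"claw": 255}
  ]
}}

```text
time_s: 13.15
position: [0.5454, 0.253, 0.056]
tcp_rot: [[1.0, -0.004, 0.001], [-0.004, -1.0, 0.0], [0.001, -0.0, -1.0]]
force: [-0.3, -2.4, 5.0]
opening: 0.32
grasp_force: 30.0
```

{"name": "apply_moves", "arguments": {
  "rows": [
    {"x": 0,"y": -0.5,"z": 0,"rx": 0,"ry": 0,"rz": 0,"claw": 255},
    {"x": 0,"y": -1,"z": 0,"rx": 0,"ry": 0,"rz": 0,"claw": 255},
    {"x": 0,"y": -1,"z": 0,"rx": 0,"ry": 0,"rz": 0,"claw": 255}
  ]
}}

```text
time_s: 13.52
position: [0.5455, 0.2531, 0.0561]
tcp_rot: [[1.0, -0.004, 0.001], [-0.004, -1.0, -0.001], [0.001, 0.001, -1.0]]
force: [0.3, -5.9, 5.3]
opening: 0.319
grasp_force: 30.0
```

{"name": "apply_moves", "arguments": {
  "rows": [
    {"x": 0,"y": -0.5,"z": 0,"rx": 0,"ry": 0,"rz": 0,"claw": 255},
    {"x": 0,"y": -0.5,"z": 0,"rx": 0,"ry": 0,"rz": 0,"claw": 255}
  ]
}}

```text
time_s: 13.78
position: [0.5454, 0.2531, 0.056]
tcp_rot: [[1.0, -0.004, 0.0], [-0.004, -1.0, -0.002], [0.0, 0.002, -1.0]]
force: [0.3, -7.1, 5.4]
opening: 0.315
grasp_force: 30.0
```

Contact with the long fence. Next I slide to the short fence.

{"name": "apply_moves", "arguments": {
  "rows": [
    {"x": 3,"y": 0,"z": 0,"rx": 0,"ry": 0,"rz": 0,"claw": 255},
    {"x": 6,"y": 0,"z": 0,"rx": 0,"ry": 0,"rz": 0,"claw": 255},
    {"x": 9,"y": 0,"z": 0,"rx": 0,"ry": 0,"rz": 0,"claw": 255},
    {"x": 12,"y": 0,"z": 0,"rx": 0,"ry": 0,"rz": 0,"claw": 255},
    {"x": 14,"y": 0,"z": 0,"rx": 0,"ry": 0,"rz": 0,"claw": 255},
    {"x": 15,"y": 0,"z": 0,"rx": 0,"ry": 0,"rz": 0,"claw": 255},
    {"x": 15,"y": 0,"z": 0,"rx": 0,"ry": 0,"rz": 0,"claw": 255},
    {"x": 15,"y": 0,"z": 0,"rx": 0,"ry": 0,"rz": 0,"claw": 255}
  ]
}}

```text
time_s: 14.78
position: [0.5545, 0.2531, 0.0561]
tcp_rot: [[1.0, -0.004, -0.012], [-0.004, -1.0, -0.003], [-0.012, 0.003, -1.0]]
force: [-10.4, -6.5, 15.0]
opening: 0.318
grasp_force: 30.0
```

{"name": "apply_moves", "arguments": {
  "rows": [
    {"x": 0.5,"y": 0,"z": 0,"rx": 0,"ry": 0,"rz": 0,"claw": 255},
    {"x": 1,"y": 0,"z": 0,"rx": 0,"ry": 0,"rz": 0,"claw": 255},
    {"x": 1,"y": 0,"z": 0,"rx": 0,"ry": 0,"rz": 0,"claw": 255}
  ]
}}

```text
time_s: 15.15
position: [0.5553, 0.2531, 0.0561]
tcp_rot: [[1.0, -0.004, -0.012], [-0.004, -1.0, -0.003], [-0.012, 0.003, -1.0]]
force: [-10.2, -6.4, 14.1]
opening: 0.319
grasp_force: 30.0
```

{"name": "apply_moves", "arguments": {
  "rows": [
    {"x": 0,"y": 0,"z": -0.6,"rx": 0,"ry": 0,"rz": 0,"claw": 255},
    {"x": 0,"y": 0,"z": -1.2,"rx": 0,"ry": 0,"rz": 0,"claw": 255},
    {"x": 0,"y": 0,"z": -1.2,"rx": 0,"ry": 0,"rz": 0,"claw": 255},
    {"x": 0,"y": 0,"z": -1.2,"rx": 0,"ry": 0,"rz": 0,"claw": 255}
  ]
}}

```text
time_s: 15.65
position: [0.5562, 0.2531, 0.0561]
tcp_rot: [[1.0, -0.004, -0.011], [-0.004, -1.0, -0.003], [-0.011, 0.003, -1.0]]
force: [-6.2, -5.3, 8.0]
opening: 0.32
grasp_force: 30.0
```

```bash
cat > look.py <<'E'
from m import *
S=read_state();print(S['position'].round(4),S['force'].round(1),S['tcp_rot'][:,2].round(4))
P=camera_params('wrist');i,d=capture('wrist');C=wcloud(P,d);cv2.imwrite('pics/w.png',i[...,::-1])
box=(abs(C[...,0]-.54)<.12)&(abs(C[...,1]-.23)<.12)
for a,b in((.010,.014),(.0205,.0245),(.0252,.030),(.05,.06)):
    m=(box&(C[...,2]>a)&(C[...,2]<b)).astype(np.uint8);n,l,st,_=cv2.connectedComponentsWithStats(m)
    for k in range(1,n):
        if st[k,4]>200:print(a,st[k],rect(C[l==k]),np.median(C[l==k][:,2]).round(4))
E
python3 look.py
```

```text
[0.5562 0.2531 0.0561] [-6.2 -5.3  8. ] [-0.0108 -0.0029 -0.9999]
0.01 [  186   137   254   147 18635] (array([579.9, 231.4]), array([150.1,  91.8]), 89.4) 0.0111
0.01 [ 245  324   78   27 1041] (array([489. , 249.8]), array([55.4, 25.7]), 89.4) 0.011
0.0205 [ 205  170  162  114 5163] (array([590.3, 257. ]), array([ 50.3, 104.9]), 31.1) 0.0229
0.0252 [252 178  24  23 414] (array([600.1, 261.3]), array([11.7, 12. ]), 70.9) 0.0269
0.0252 [329 179  23  22 385] (array([599.7, 221.3]), array([11.6, 11.3]), 42.7) 0.0269
0.0252 [ 236  214   86   40 1085] (array([574.8, 253.5]), array([46.5, 22.5]), 89.4) 0.027
0.0252 [210 221  23  22 385] (array([575.9, 285.4]), array([12.1, 12.4]), 84.0) 0.0268
0.05 [ 227  230  104   66 4312] (array([569.5, 253.8]), array([33.3, 48.5]), 0.1) 0.055
0.05 [252 324  54  15 791] (array([530.7, 253.9]), array([11.5, 28.4]), 0.4) 0.0552
```

The billet is flat, square and against the long fence, with about 4 mm left to the short fence.

{"name": "apply_moves", "arguments": {
  "rows": [
    {"x": 0,"y": 0,"z": -0.6,"rx": 0,"ry": 0,"rz": 0,"claw": 255},
    {"x": 1,"y": 0,"z": -0.6,"rx": 0,"ry": 0,"rz": 0,"claw": 255},
    {"x": 2,"y": 0,"z": -0.6,"rx": 0,"ry": 0,"rz": 0,"claw": 255},
    {"x": 3,"y": 0,"z": -0.6,"rx": 0,"ry": 0,"rz": 0,"claw": 255},
    {"x": 3,"y": 0,"z": -0.6,"rx": 0,"ry": 0,"rz": 0,"claw": 255},
    {"x": 3,"y": 0,"z": -0.6,"rx": 0,"ry": 0,"rz": 0,"claw": 255}
  ]
}}

```text
time_s: 16.45
position: [0.5595, 0.2531, 0.0562]
tcp_rot: [[1.0, -0.004, -0.01], [-0.004, -1.0, -0.003], [-0.01, 0.003, -1.0]]
force: [-6.3, -5.9, 4.2]
opening: 0.319
grasp_force: 30.0
```

{"name": "apply_moves", "arguments": {
  "rows": [
    {"x": 1,"y": 0,"z": 0,"rx": 0,"ry": 0,"rz": 0,"claw": 255},
    {"x": 2,"y": 0,"z": 0,"rx": 0,"ry": 0,"rz": 0,"claw": 255},
    {"x": 2,"y": 0,"z": 0,"rx": 0,"ry": 0,"rz": 0,"claw": 255},
    {"x": 2,"y": 0,"z": 0,"rx": 0,"ry": 0,"rz": 0,"claw": 255}
  ]
}}

```text
time_s: 16.95
position: [0.5614, 0.253, 0.0562]
tcp_rot: [[1.0, -0.004, -0.011], [-0.004, -1.0, -0.003], [-0.011, 0.003, -1.0]]
force: [-5.8, -5.6, 4.4]
opening: 0.32
grasp_force: 30.0
```

Still sliding, so I continue until the force steps up.

{"name": "apply_moves", "arguments": {
  "rows": [
    {"x": 1,"y": 0,"z": 0,"rx": 0,"ry": 0,"rz": 0,"claw": 255},
    {"x": 2,"y": 0,"z": 0,"rx": 0,"ry": 0,"rz": 0,"claw": 255},
    {"x": 2,"y": 0,"z": 0,"rx": 0,"ry": 0,"rz": 0,"claw": 255},
    {"x": 2,"y": 0,"z": 0,"rx": 0,"ry": 0,"rz": 0,"claw": 255}
  ]
}}

```text
time_s: 17.45
position: [0.5615, 0.2531, 0.0562]
tcp_rot: [[1.0, -0.004, -0.015], [-0.004, -1.0, -0.003], [-0.014, 0.003, -1.0]]
force: [-8.2, -5.5, 6.9]
opening: 0.318
grasp_force: 30.0
```

```bash
python3 look.py
```

```text
[0.5615 0.2531 0.0562] [-8.2 -5.5  6.9] [-0.0145 -0.0033 -0.9999]
0.01 [  187   146   253   138 17112] (array([582.5, 231.5]), array([150.3,  86.5]), 89.5) 0.0111
0.01 [ 246  324   77   27 1036] (array([494. , 249.7]), array([55.6, 26.3]), 89.2) 0.0111
0.0205 [ 205  179  161  105 4763] (array([591.9, 255.9]), array([ 48.5, 101.9]), 28.5) 0.0229
0.0252 [253 188  23  22 399] (array([600. , 261.2]), array([11.6, 11.7]), 1.8) 0.0269
0.0252 [328 189  23  22 375] (array([599.5, 221.4]), array([11.7, 11.1]), 44.6) 0.027
0.0252 [ 236  214   86   40 1081] (array([579.9, 253.5]), array([46.4, 22.8]), 89.4) 0.027
0.0252 [211 230  22  22 375] (array([575.9, 285.4]), array([12.2, 12.5]), 84.7) 0.0269
0.05 [ 226  231  106   65 4309] (array([574.8, 253.7]), array([48.8, 33.4]), 89.5) 0.055
0.05 [252 324  54  15 796] (array([536. , 253.8]), array([28.3, 11.8]), 89.7) 0.0554
```

{"name": "apply_moves", "arguments": {
  "rows": [
    {"x": 1,"y": -1,"z": -0.4,"rx": 0,"ry": 0,"rz": 0,"claw": 255},
    {"x": 2,"y": -2,"z": -0.8,"rx": 0,"ry": 0,"rz": 0,"claw": 255},
    {"x": 3,"y": -3,"z": -0.8,"rx": 0,"ry": 0,"rz": 0,"claw": 255},
    {"x": 3,"y": -3,"z": -0.8,"rx": 0,"ry": 0,"rz": 0,"claw": 255},
    {"x": 3,"y": -3,"z": -0.8,"rx": 0,"ry": 0,"rz": 0,"claw": 255},
    {"x": 3,"y": -3,"z": -0.8,"rx": 0,"ry": 0,"rz": 0,"claw": 255}
  ]
}}

```text
time_s: 18.25
position: [0.5619, 0.2533, 0.0565]
tcp_rot: [[1.0, -0.004, -0.021], [-0.004, -1.0, -0.008], [-0.021, 0.008, -1.0]]
force: [-12.5, -11.9, 8.6]
opening: 0.321
grasp_force: 30.0
```

```bash
python3 look.py
```

```text
[0.5619 0.2533 0.0565] [-12.5 -11.9   8.6] [-0.0215 -0.0081 -0.9997]
0.01 [  187   146   253   138 17166] (array([582.1, 231.4]), array([150.3,  87.3]), 89.5) 0.0111
0.01 [ 246  324   77   27 1042] (array([493. , 249.6]), array([55.7, 26.1]), 88.9) 0.011
0.0205 [ 206  180  160  104 4740] (array([591.9, 256.2]), array([ 48.5, 102.2]), 28.8) 0.0229
0.0252 [253 188  23  23 412] (array([600. , 261.4]), array([11.8, 12. ]), 35.9) 0.027
0.0252 [329 189  22  22 380] (array([599.5, 221.3]), array([11.8, 11.4]), 62.5) 0.0269
0.0252 [ 236  214   86   40 1097] (array([580.1, 253.5]), array([46.3, 22.9]), 89.7) 0.0271
0.0252 [211 230  22  22 372] (array([576. , 285.3]), array([12.1, 12.6]), 74.2) 0.027
0.05 [ 226  230  105   66 4320] (array([575.1, 254.2]), array([48.5, 33.3]), 89.0) 0.0552
0.05 [252 324  54  15 795] (array([536.1, 254. ]), array([28.4, 12.1]), 89.1) 0.0558
```

{"name": "apply_moves", "arguments": {
  "rows": [
    {"x": 0,"y": 0,"z": 0,"rx": 0,"ry": 0.07,"rz": 0,"claw": 255},
    {"x": 0,"y": 0,"z": 0,"rx": 0,"ry": 0.15,"rz": 0,"claw": 255},
    {"x": 0,"y": 0,"z": 0,"rx": 0,"ry": 0.15,"rz": 0,"claw": 255},
    {"x": 0,"y": 0,"z": 0,"rx": 0,"ry": 0.15,"rz": 0,"claw": 255},
    {"x": 0,"y": 0,"z": 0,"rx": 0,"ry": 0.15,"rz": 0,"claw": 255},
    {"x": 0,"y": 0,"z": 0,"rx": 0,"ry": 0.15,"rz": 0,"claw": 255}
  ]
}}

```text
time_s: 19.05
position: [0.5614, 0.2533, 0.0562]
tcp_rot: [[1.0, -0.004, -0.007], [-0.004, -1.0, -0.008], [-0.007, 0.008, -1.0]]
force: [-12.7, -12.9, 9.0]
opening: 0.321
grasp_force: 30.0
```

```bash
python3 look.py | grep -v '^0.01'
```

```text
[0.5614 0.2533 0.0562] [-12.7 -12.9   9. ] [-0.0069 -0.0083 -0.9999]
0.0205 [ 206  180  160  104 4729] (array([592.3, 255.5]), array([ 48.2, 101.3]), 27.8) 0.0229
0.0252 [253 187  23  24 407] (array([599.9, 261.3]), array([11.7, 11.9]), 13.9) 0.0269
0.0252 [329 189  22  22 379] (array([599.3, 221.2]), array([11.7, 11.8]), 88.6) 0.0269
0.0252 [ 236  214   86   40 1090] (array([580. , 253.6]), array([46.4, 22.4]), 89.5) 0.027
0.0252 [211 230  22  22 375] (array([576.1, 285.3]), array([12.2, 12.4]), 4.7) 0.0269
0.05 [ 227  230  104   66 4331] (array([574.7, 254.1]), array([48.2, 33.3]), 89.4) 0.0551
0.05 [252 324  54  15 795] (array([535.8, 254. ]), array([28.3, 11. ]), 88.5) 0.0553
```

View pics/w.png

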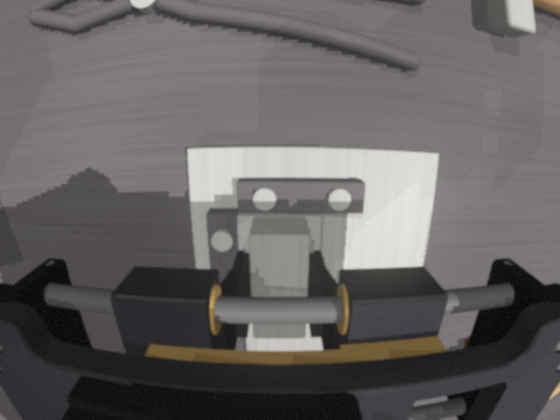

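The billet sits in the corner: its end is against the short fence at (300,214) and its side against the long fence at (238,235). It is flat, with about 12.7 N of push in each direction. I am handing it in.

```bash
python3 -c "from rig import *;print(hand_in())"
```

```text
the job is handed in; nothing more can be done
None
```

The billet was weighed on the spring scale, where the pan settled at about 12 mm. It was then handed in pressed flat in the jig corner at about 12.7 N in each fence direction; the judge returned no verdict.

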